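Set the depth stop to the printing block and clamp it

TASK

The depth stop on the green stand has to be set to the carved printing block that lies under it: swing the red clamp lever loose, push the stop rod down by its black knob until its foot just rests on the block, touching gently without pressing hard or shifting the block, then swing the lever all the way back to lock the rod there. Leave the rod touching the block, and do not disturb the other things on the bench.

Things in the scene. Friction and masses are not known exactly. Their poses are not given: they have to be found in the camera images.
- stand: Green stand, fixed, base 240 (x) by 220 mm (y), let into the bench: its top is 23 to 33 mm above the bench. Origin on the stop rod's vertical axis, 35 mm below the base's top; z up. A steel post 85 mm to its +y carries a green head, 46 mm wide, reaching over the block; the head's top is 160 mm above the origin (the post's cap 190 mm).
- rod: Depth stop: vertical steel rod sliding in the head. Origin: centre of the underside of its rubber foot (22 mm disc), z up. Round black knob, 32 mm diameter, 132 to 156 mm above the origin; press on its top (a grip on it, when opened, can drag the rod up 1 mm). Foot starts 8 to 36 mm above the block. Clamp loose: 2.5 N drag, 0.12 kg, stays where left. Clamped: holds 15 N, do not force it.
- block: Loose printing block, 100 x 80 mm, 0.1 to 0.3 kg, flat on the stand's base under the rod: wooden mount, cardboard packing and brown carved face with pale cuts. Origin at the centre of its underside, z up. Its height is not known: with the packing it is 22 to 34 mm, different each time. More than 25 N from the rod marks its face (come down at about 5 mm/s: at 15 the bump alone can do it). It must not be shoved 8 mm.
- clamp (a joint): Clamp lever on a vertical pivot on the head, rad: 0 = fully loose (arm to the stand's -y), 1.5 = hard over, locked (arm to the stand's -x, roughly towards the robot); clockwise from above locks. Starts locked (1.36 to 1.48); below 1.0 the rod is free, from 1.05 it tightens, above 1.25 it is locked. Stays where left. Turning it at the red post takes 2 N loose, up to about 5 N tight.
- clamp_post (a point): Point on the axis of the upright red post at the end of the clamp lever, to be pinched from above: post of 14 mm diameter, its top 18 mm above this point, the flat lever arm's top 25 mm below. It lies 82 mm from the pivot's axis.
- clamp_pivot (a point): Point on the vertical pivot axis of the clamp lever, at the height of clamp_post; 32 mm from the rod's axis towards the stand's -y.
- jar_red: Bystander: red ink jar, 60 mm diameter, 85 mm high, origin under its centre.
- jar_blue: Bystander: blue ink jar, 60 mm diameter, 85 mm high, origin under its centre.
- jar_yellow: Bystander: yellow ink jar, 60 mm diameter, 85 mm high, origin under its centre.
- tin: Bystander: small brass-coloured tin, 38 mm diameter, 30 mm high, on the far left of the stand's base.
- spacer: Bystander: brass spacer, 30 x 50 x 12 mm, on the far right of the stand's base.
- brayer: Bystander: ink roller, 100 mm wide black roller of 38 mm diameter with an orange handle, lying on the bench.
- gouge: Bystander: carving tool, 170 mm long, wooden handle, lying on the bench.
- tape: Bystander: roll of blue tape, 96 mm diameter, 24 mm high, lying on the bench.

How it is judged:
By the outcome, as a careful person would: the job done as asked, in the order asked, and still so for the second after the job is handed in, with the robot touching nothing.
It also fails if it takes over 64 s, if anything falls off the work surface, if the arm or the gripper's body presses on something with over 40 N, if the wrist force passes 120 N, or if a joint passes its speed limit or range.

ROBOT

A 6-joint arm with a two-finger parallel gripper is mounted at the origin on the work surface. World frame = base frame: x ahead of the robot, y to its left, z up, the work surface at z = 0. Lengths are in m, angles in rad, forces in N, time in s.
With the tool pointing down it reaches from about 0.35 to 0.775 m from the base axis. Payload 5.5 kg.
Tool frame: the origin (TCP) lies midway between the tips of the shut fingers; the grasp point (between the pads) lies behind it (env.grip_point_offset is the z of the grasp point in the tool frame, in m); z points along the fingers, y is the direction in which the jaws open and shut (so a half turn about z gives the same grasp; the last joint's range is limited). The gripper opens to 85 mm and grips with 20 to 120 N. Pads are 22 mm wide; open, the fingers measure 114 mm over their backs; the gripper's body (76 mm by 85 mm) begins 54 mm behind the grasp point. The pads swing forward as they close: fully open they stand 13 mm farther back than shut.
Start: joints at [-1.245, 0.313, 0.046, 1.304, 0, 1.431], TCP at [0.258, -0.514, 0.231] pointing down, gripper open.
Joint ranges: [-2.76, 2.76], [-0.86, 1.69], [-1.03, 1.26], [-2.2, 2.34], [-1.47, 1.5], [-3.14, 3.14]. Speed limits (rad/s): [2.57, 2.57, 3.14, 3.14, 3.14, 3.14].

INTERFACE

Orientations are given as a unit quaternion [w, x, y, z].
In Python, from workcell import env, viewer gives the robot as it stands. The module is installed in compiled form; this text tells all that it offers.
- The arm moves only by the shell command python3 -m inch 'ROWS' [OPENING] [FORCE]. ROWS is JSON, a list of rows, each a list of 2 entries, a list of its own where there are three numbers: the shift along the tool's x, y, z in m, then the turn about the tool's z in degrees. In form: [[[tx, ty, tz], spin], ...]. A call has 1 to 5 rows; each row is the pose to reach, as a shift and turn from the pose measured when the call began, along the tool's axes at that moment; what a row does not reach only later rows make up. A row lasts 1/12 s, in which the tool goes at most 41.7 mm and 7.16 degrees, less where a joint would pass 70% of its speed; a pose out of reach is approached as far as the arm can. A call with a gripper value outside its range is refused whole. OPENING is the closure, from 0 (fully open) to 1 (shut), set as the call begins (- or left out, the last holds). The fingers move at their own pace and stop on an object; FORCE is the grip in N (left out, the last holds). Time passes only in rows, so rows that repeat a pose let the fingers close. It gives the time, the measured TCP pose, the force and the opening at its end, in the units of the state.
- env.get_state(): the state, without advancing time (a new reading comes with each control period).
- viewer.read_camera(name): name is "scene" or "top" or "wrist"; returns a dict with "image" (420x560x3 uint8, red, green, blue), "depth" (420x560 float32, m along the optical axis (not along the pixel's ray), 0 where there is no reading), "vertical_fov" (degrees; the focal length in pixels is half the picture's height over the tangent of half this angle, whatever the lens; pixels are square), "cx", "cy" (the principal point, pixels), "R" (3x3) and "t" (3): a world point X has camera coordinates R X + t; the wrist camera has in their place "T_tool_cam" (4x4, takes a point from camera to tool coordinates, whose origin is the TCP and whose axes are the flange's). Camera axes: x right, y down, z forward; pixel columns grow to the right and rows downward; lengths in m; the calibration is good to about 2 mm. A picture is of the moment at which its call begins: read the wrist's pose just before it.
- env.hand_in(): hands the job in, once; it reports no verdict.
The state is a dict: "clock": time; "joint_pos": joint angles; "qvel": joint speeds; "tau": joint torques, N m; "tcp_pos": TCP position; "orientation": TCP orientation; "wrist_force": force on the tool from outside, world axes, zero at the start; "ft_torque": the same for the moment, N m; "finger_gap": finger opening in m.
Only numpy, scipy, OpenCV 4.12 (cv2) and the standard library are available. Lean on these libraries where they do the work, as an engineer would, in place of code of your own. Each camera call takes 0.05 s, during which the arm holds its last target. There are 200 camera calls.

## Working session

There is one attempt and no reset: what is moved stays moved. The work goes in short steps, Python scripts to look and compute and a shell command to move; the robot and the scene stay as the last step left them, time stands still between calls to the robot, and variables do not carry over. Pictures are saved under pics/ and viewed, on a budget of 10 in all, crops included, one or two more only if the job needs it, and the job is handed in when it is done.

```bash
mkdir -p pics; cat > h.py <<'E'
import numpy as np, cv2
from workcell import env, viewer
from scipy.spatial.transform import Rotation as Rn
def cam(n):
    s=env.get_state(); c=viewer.read_camera(n)
    h=c["image"].shape[0]; c["f"]=h/2/np.tan(np.radians(c["vertical_fov"])/2)
    if "R" in c: c["Rwc"]=np.array(c["R"]).T; c["o"]=-c["Rwc"]@np.array(c["t"])
    else:
        q=s["orientation"]; R=Rn.from_quat([q[1],q[2],q[3],q[0]]).as_matrix()
        T=np.array(c["T_tool_cam"]); c["Rwc"]=R@T[:3,:3]; c["o"]=R@T[:3,3]+np.array(s["tcp_pos"])
    return c
def cloud(c):
    v,u=np.mgrid[0:420,0:560]; d=c["depth"]
    p=np.stack([(u-c["cx"])/c["f"]*d,(v-c["cy"])/c["f"]*d,d],-1)
    P=p@c["Rwc"].T+c["o"]; P[d==0]=np.nan; return P
def ray(c,u,v,z):
    d=c["Rwc"]@np.array([(u-c["cx"])/c["f"],(v-c["cy"])/c["f"],1]); return c["o"]+d*(z-c["o"][2])/d[2]
def save(c,n): cv2.imwrite(f"pics/{n}.png",c["image"][:,:,::-1])
def red(c):
    h=cv2.cvtColor(c["image"],cv2.COLOR_RGB2HSV); return ((h[...,0]<8)|(h[...,0]>172))&(h[...,1]>140)&(h[...,2]>60)
E
python3 - <<'E'
from h import *
a=cam("top");b=cam("scene")
i=np.hstack([a["image"],b["image"]]);
cv2.imwrite("pics/1.png",a["image"][:,:,::-1]);cv2.imwrite("pics/2.png",b["image"][:,:,::-1])
for c in(a,b):print(c["o"],c["Rwc"][:,2],c["f"],(c["depth"]>0).mean())
s=env.get_state();print(s,env.grip_point_offset)
np.savez("ab.npz",a=cloud(a),b=cloud(b))
E
```

```text
[ 0.41682902 -0.00799181  1.50199566] [ 0.08839112 -0.00692789 -0.99606175] 476.8666035284902 0.9960331632653061
[ 0.97076588 -0.36153337  0.88402546] [-0.44305702  0.39019035 -0.80712575] 394.3474767275996 0.9960969387755102
{'clock': 0.1, 'joint_pos': array([-1.24456507e+00,  3.13921346e-01,  4.50996810e-02,  1.30357212e+00,
       -2.29334427e-05,  1.43115659e+00]), 'qvel': array([-0.00192395, -0.00175382,  0.00278519,  0.00114176,  0.00070304,
       -0.0003411 ]), 'tau': array([ 3.39200516e-03, -4.81725740e+01,  2.99243116e+01,  1.26956697e-02,
       -3.15963439e-05,  1.27390450e-06]), 'tcp_pos': array([ 0.25811292, -0.51331911,  0.23050317]), 'orientation': array([-7.94189653e-04,  9.72992661e-01,  2.30834666e-01, -8.58270543e-05]), 'wrist_force': array([-0.38098006, -0.53579862, -0.66914264]), 'ft_torque': array([ 0.00025191,  0.01338099, -0.01517736]), 'finger_gap': 0.08542707233258134} -0.0187
```

View pics/1.png

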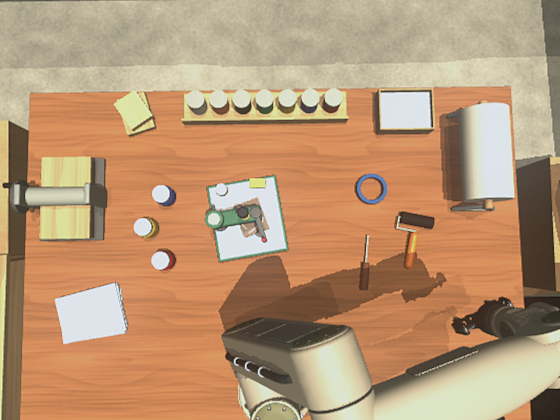

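View pics/2.png

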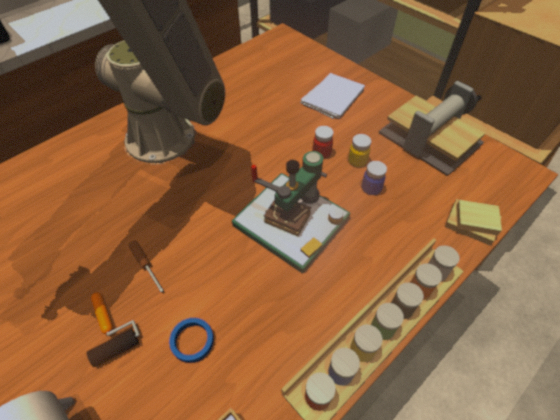

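The top view shows the stand at about (245,218), the lever's red post at (264,239) and the knob near (242,212). The jars are to the left, and the brayer, gouge and tape are to the right. The scene view agrees, with the red post at (254,172) and the knob at (293,167).

```bash
python3 - <<'E'
from h import *
a=cam("top");b=cam("scene")
for n,c,(u0,u1,v0,v1) in(("top",a,(195,300,165,270)),("scene",b,(225,360,135,270))):
    P=cloud(c)[v0:v1,u0:u1]; I=c["image"][v0:v1,u0:u1]
    h=cv2.cvtColor(I,cv2.COLOR_RGB2HSV)
    r=red(c)[v0:v1,u0:u1]&(P[...,2]>.08)
    g=(h[...,0]>45)&(h[...,0]<90)&(h[...,1]>60)
    k=(I.max(-1)<60)&(P[...,2]>.13)&~g
    w=(h[...,1]<40)&(I.max(-1)>150)
    for nm,m in(("red",r),("green hi",g&(P[...,2]>.1)),("knob",k),("white",w&(P[...,2]<.05))):
        Q=P[m]; v,u=np.nonzero(m)
        if len(Q): print(n,nm,len(Q),"px",u.mean()+u0,v.mean()+v0,"mean",Q.mean(0).round(3),"lo",np.nanpercentile(Q,3,0).round(3),"hi",np.nanpercentile(Q,97,0).round(3))
    if n=="top":
        m=(w|g)&(P[...,2]<.06)&(P[...,2]>.015)
        ct=np.argwhere(m)[:,::-1].astype(np.float32); rr=cv2.minAreaRect(ct)
        bx=cv2.boxPoints(rr)+[u0,v0]; z=np.nanmedian(P[w&(P[...,2]<.05)][:,2]); print("base",z,[ray(c,*q,z).round(3) for q in bx], ray(c,rr[0][0]+u0,rr[0][1]+v0,z))
    cv2.imwrite(f"pics/z{n}.png",cv2.resize(I[:,:,::-1],None,fx=4,fy=4))
i=cv2.imread("pics/ztop.png");j=cv2.imread("pics/zscene.png")
cv2.imwrite("pics/3.png",np.hstack([cv2.resize(i,(400,400)),cv2.resize(j,(400,400))]))
E
```

```text
top red 13 px 264.1538461538462 239.53846153846155 mean [0.458 0.022 0.198] lo [0.453 0.018 0.168] hi [0.462 0.025 0.207]
top green hi 351 px 229.04273504273505 217.54700854700855 mean [0.522 0.121 0.158] lo [0.498 0.056 0.146] hi [0.55  0.18  0.182]
top knob 2 px 245.0 216.5 mean [0.519 0.072 0.224] lo [0.518 0.069 0.219] hi [0.521 0.074 0.228]
top white 3179 px 249.2497640767537 220.24819125511166 mean [0.524 0.071 0.026] lo [ 0.42  -0.024  0.02 ] hi [0.637 0.176 0.033]
base 0.02640171537732705 [array([0.635, 0.204, 0.026]), array([ 0.668, -0.012,  0.026]), array([ 0.43 , -0.048,  0.026]), array([0.399, 0.166, 0.026])] [0.5320366  0.07769096 0.02640172]
scene red 68 px 253.52941176470588 171.97058823529412 mean [0.46  0.021 0.188] lo [0.454 0.018 0.165] hi [0.464 0.027 0.206]
scene green hi 330 px 302.9060606060606 176.9909090909091 mean [0.532 0.117 0.156] lo [0.507 0.04  0.146] hi [0.554 0.171 0.18 ]
scene knob 309 px 298.4142394822006 181.16181229773463 mean [0.541 0.093 0.166] lo [0.52  0.034 0.131] hi [0.557 0.162 0.23 ]
scene white 2596 px 285.5936055469954 224.86055469953774 mean [0.541 0.05  0.027] lo [ 0.421 -0.024  0.024] hi [0.638 0.166 0.03 ]
```

View pics/3.png

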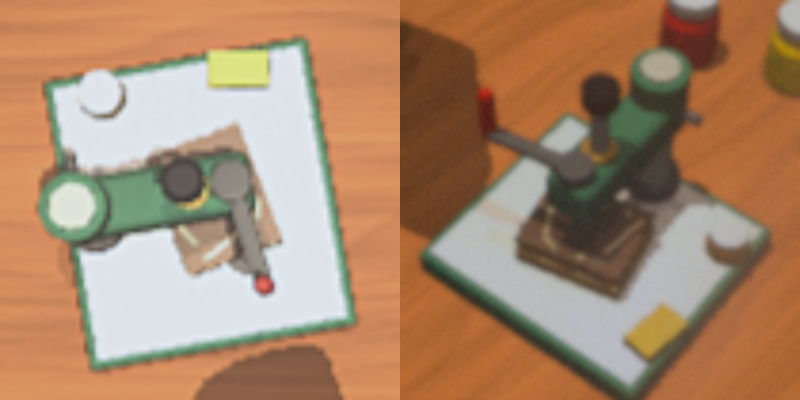

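The crop shows the knob at about (243,212), the lever's pivot boss at (255.4,211.5) and the red post top at (264.3,240.3). Next I'll compute these points and the travel in tool axes.

```bash
cat >> h.py <<'E'
def totool(p):
    s=env.get_state(); q=s["orientation"]; R=Rn.from_quat([q[1],q[2],q[3],q[0]]).as_matrix()
    return (R.T@(np.array(p)-s["tcp_pos"])).round(4), np.degrees(np.arctan2(R[1,0],R[0,0])).round(2)
E
python3 - <<'E'
from h import *
a=cam("top")
k=ray(a,243,212.2,.228);p=ray(a,255.4,211.5,.165);r=ray(a,264.3,240.0,.207)
print("knob",k,"pivot",p,"post",r)
d=p-r;print("len",np.hypot(*d[:2]),"yaw",np.degrees(np.arctan2(d[1],d[0])), "k-p",np.hypot(*(k-p)[:2]),np.degrees(np.arctan2(*(k-p)[[1,0]])))
print(totool([r[0],r[1],.29]))
E
```

```text
knob [0.53071605 0.07655372 0.228     ] pivot [0.53777585 0.04583574 0.165     ] post [0.4560048  0.02095623 0.207     ]
len 0.08547218998115544 yaw 16.922809961306825 k-p 0.03151880895563662 102.94331475345827
(array([ 0.4168, -0.3887, -0.0588]), np.float64(26.69))
```

```bash
python3 -m inch '[[[0.03,-0.026,-0.012],2],[[0.06,-0.052,-0.024],4],[[0.09,-0.078,-0.036],6],[[0.12,-0.104,-0.048],8],[[0.14,-0.13,-0.059],8]]' 0
python3 -m inch '[[[0.026,-0.03,0],0],[[0.052,-0.06,0],0],[[0.078,-0.09,0],0],[[0.104,-0.12,0],0],[[0.13,-0.15,0],0]]'
python3 - <<'E'
from h import *
print(totool([.458,.021,.29]),env.get_state()["joint_pos"])
E
```

```text
clock: 0.67
tcp_pos: [0.3258, -0.3325, 0.2905]
orientation: [-0.001, 0.987, 0.162, 0.0]
wrist_force: [-0.2, 0.0, -0.1]
finger_gap: 0.0853
clock: 1.08
tcp_pos: [0.4012, -0.1469, 0.291]
orientation: [-0.0, 0.987, 0.162, 0.001]
wrist_force: [1.8, 0.6, -0.3]
finger_gap: 0.0854
(array([ 0.1074, -0.141 ,  0.0012]), np.float64(18.62)) [-5.40209904e-01  1.27774771e-02 -1.70512065e-01  1.38699109e+00
  1.14210179e-03  2.27646443e+00]
```

```bash
python3 -m inch '[[[0.025,-0.032,0],0],[[0.05,-0.064,0],0],[[0.075,-0.096,0],0],[[0.1,-0.128,0],0],[[0.107,-0.141,0],0]]'
python3 -m inch '[[[0,0,0],0]]'
python3 - <<'E'
from h import *
c=cam("wrist"); save(c,"4"); P=cloud(c); r=red(c)&(P[...,2]>.15)
n,l,st,ce=cv2.connectedComponentsWithStats(r.astype(np.uint8))
for i in range(1,n):
    if st[i,4]>30:
        Q=P[l==i]; T=Q[Q[:,2]>np.percentile(Q[:,2],95)-.003]
        print(st[i],ce[i],Q.min(0).round(4),Q.max(0).round(4),"topmean",T.mean(0).round(4),len(T))
I=c["image"]; k=(I.max(-1)<70)&(P[...,2]>.2)&(P[...,2]<.24)
if k.sum(): Q=P[k];print("dark",k.sum(),Q.min(0).round(3),Q.max(0).round(3),np.median(Q,0).round(3))
print(c["o"],c["Rwc"][:,2],env.get_state()["tcp_pos"])
E
```

```text
clock: 1.5
tcp_pos: [0.4586, 0.0249, 0.2911]
orientation: [-0.001, 0.986, 0.164, 0.001]
wrist_force: [-0.5, -0.4, 0.2]
finger_gap: 0.0856
clock: 1.58
tcp_pos: [0.4588, 0.0278, 0.291]
orientation: [-0.001, 0.986, 0.166, 0.001]
wrist_force: [-0.3, -0.8, -0.8]
finger_gap: 0.0853
[282 193  17  29 340] [290.32647059 209.07352941] [0.4512 0.0186 0.163 ] [0.4651 0.0311 0.2059] topmean [0.4586 0.0244 0.2041] 185
dark 2342 [0.457 0.021 0.2  ] [0.547 0.096 0.231] [0.531 0.079 0.229]
[0.52196114 0.04999701 0.43305755] [-0.24852681 -0.08561428 -0.96483398] [0.45867576 0.02692908 0.29096834]
```

View pics/4.png

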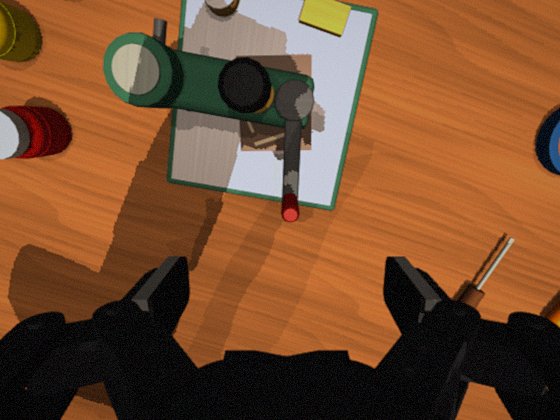

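The wrist view shows the post top at (290,209), the pivot boss at (295,100) and the knob centre at (245,85). The lever runs along the tool's x axis.

```bash
python3 - <<'E'
from h import *
c=cam("wrist")
p=ray(c,295,100,.166);r=ray(c,290,208,.2055);k=ray(c,245,84,.229)
print(p,r,k,np.hypot(*(p-r)[:2]),np.hypot(*(k-p)[:2]),np.degrees(np.arctan2(*(p-r)[[1,0]])),np.degrees(np.arctan2(*(k-p)[[1,0]])))
print(totool([.4585,.0243,.171]))
E
```

```text
[0.53611329 0.04686543 0.166     ] [0.4625927  0.02560914 0.2055    ] [0.53151846 0.07820115 0.229     ] 0.07653174186707393 0.03167080056546256 16.125656498451924 98.34197282638623
(array([-0.0007,  0.0014,  0.12  ]), np.float64(18.99))
```

```bash
python3 -m inch '[[[0,0.001,0.025],2],[[0,0.001,0.05],2],[[0,0.001,0.075],2],[[0,0.001,0.1],2],[[0,0.001,0.118],2]]' 0
python3 -m inch '[[[0,0,0.002],0],[[0,0,0.002],0],[[0,0,0.002],0],[[0,0,0.002],0],[[0,0,0.002],0]]' 1 40
python3 -m inch '[[[0,0,0],0],[[0,0,0],0],[[0,0,0],0],[[0,0,0],0]]'
python3 - <<'E'
from h import *
print(totool([.537,.0475,.17]),env.get_state()["joint_pos"])
c=cam("wrist"); save(c,"5")
E
```

```text
clock: 2.1
tcp_pos: [0.4578, 0.0233, 0.171]
orientation: [-0.001, 0.989, 0.146, -0.0]
wrist_force: [-0.1, 0.3, -0.7]
finger_gap: 0.0855
clock: 2.52
tcp_pos: [0.4589, 0.0228, 0.1705]
orientation: [-0.0, 0.989, 0.146, 0.001]
wrist_force: [-0.2, -0.7, -0.3]
finger_gap: 0.0253
clock: 2.85
tcp_pos: [0.4593, 0.0227, 0.1712]
orientation: [-0.0, 0.989, 0.146, 0.002]
wrist_force: [-1.1, -1.6, 4.1]
finger_gap: 0.0123
(array([ 0.0816, -0.0013,  0.0015]), np.float64(16.82)) [-1.26222467e-01  1.17947368e-01 -3.52817637e-01  1.09642222e+00
  1.01693095e-03  2.72186046e+00]
```

View pics/5.png

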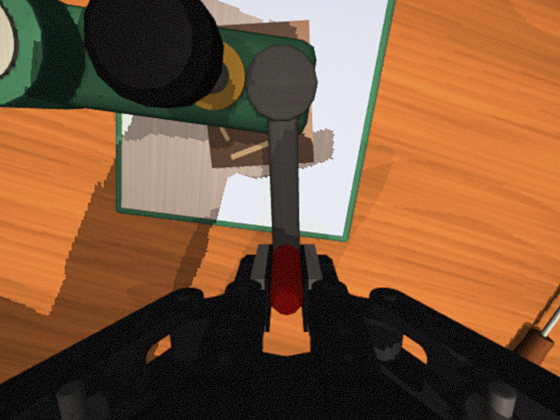

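The post is between the pads at (287,280), and the lever is aligned with the tool. Now I swing it loose along the arc, with a check.

```bash
python3 -m inch '[[[0.0002,0.0057,0],-4],[[0.0008,0.0113,0],-8],[[0.0018,0.0169,0],-12],[[0.0032,0.0225,0],-16],[[0.0049,0.0279,0],-20]]'
python3 -m inch '[[[0,0,0],0]]'
python3 - <<'E'
from h import *
print(totool([.537,.0475,.17]))
E
```

```text
clock: 3.32
tcp_pos: [0.4725, -0.002, 0.1713]
orientation: [-0.0, 0.948, 0.318, 0.003]
wrist_force: [1.4, 3.6, 0.8]
finger_gap: 0.0128
clock: 3.4
tcp_pos: [0.4731, -0.0025, 0.1713]
orientation: [-0.0, 0.948, 0.318, 0.003]
wrist_force: [-1.9, -2.3, 1.9]
finger_gap: 0.0127
(array([ 0.0811, -0.0013,  0.0017]), np.float64(37.13))
```

```bash
python3 -m inch '[[[0.0002,0.0057,0],-4],[[0.0008,0.0113,0],-8],[[0.0018,0.0169,0],-12],[[0.0032,0.0225,0],-16],[[0.0049,0.0279,0],-20]]'
python3 -m inch '[[[0.0002,0.0057,0],-4],[[0.0008,0.0113,0],-8],[[0.0018,0.0169,0],-12],[[0.0032,0.0225,0],-16],[[0.0049,0.0279,0],-20]]'
python3 -m inch '[[[0,0,0],0],[[0,0,0],0],[[0,0,0],0],[[0,0,0],0],[[0,0,0],0]]' 0
python3 -m inch '[[[0,0,-0.03],0],[[0,0,-0.06],0],[[0,0,-0.09],0],[[0,0,-0.1],0],[[0,0,-0.1],0]]' 0
python3 - <<'E'
from h import *
print(totool([.5315,.078,.26]))
c=cam("wrist"); save(c,"6"); P=cloud(c); I=c["image"]; r=red(c)&(P[...,2]>.19)
if r.sum(): print("post",P[r].mean(0),r.sum())
k=(I.max(-1)<70)&(P[...,2]>.222)&(P[...,2]<.24)
n,l,st,ce=cv2.connectedComponentsWithStats(k.astype(np.uint8))
for i in range(1,n):
    if st[i,4]>100: Q=P[l==i];print("dark",st[i],ce[i],Q.min(0).round(4),Q.max(0).round(4),Q.mean(0).round(4))
E
```

```text
clock: 3.82
tcp_pos: [0.4938, -0.0208, 0.1713]
orientation: [-0.001, 0.878, 0.479, 0.003]
wrist_force: [-0.3, 4.1, 1.0]
finger_gap: 0.0125
clock: 4.23
tcp_pos: [0.5197, -0.031, 0.1712]
orientation: [-0.001, 0.781, 0.625, 0.003]
wrist_force: [-1.2, 2.7, 1.3]
finger_gap: 0.0129
clock: 4.65
tcp_pos: [0.5194, -0.0309, 0.1712]
orientation: [-0.001, 0.781, 0.624, 0.003]
wrist_force: [0.6, 1.0, 0.1]
finger_gap: 0.0727
clock: 5.07
tcp_pos: [0.5205, -0.0318, 0.2744]
orientation: [0.001, 0.781, 0.624, 0.005]
wrist_force: [0.7, -0.5, -0.0]
finger_gap: 0.0852
(array([ 0.1094, -0.0137,  0.015 ]), np.float64(77.25))
post [ 0.5196005  -0.03109602  0.20466723] 234
dark [ 229    0   60   64 3016] [258.27354111  30.64157825] [0.5156 0.0642 0.222 ] [0.5465 0.0951 0.2316] [0.5311 0.0793 0.2285]
```

View pics/6.png

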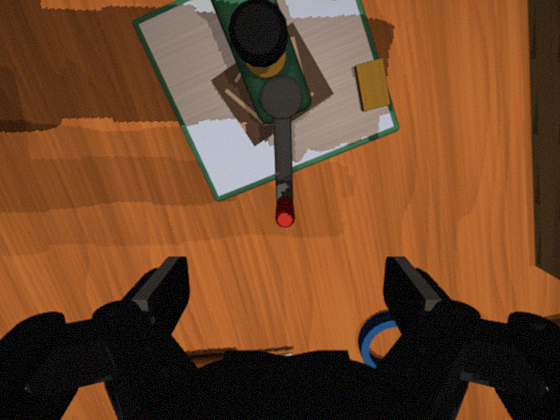

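The post is left at (285,212), so the lever is about 60° looser, and the knob is at (258,31). The brown block is visible around (255,110). I'll shut the fingers over the knob and read the block-top height from depth.

```bash
python3 - <<'E'
from h import *
c=cam("wrist");P=cloud(c)[60:150,205:340];I=c["image"][60:150,205:340]
z=P[...,2]; h,e=np.histogram(z[(z>.015)&(z<.09)],np.arange(.015,.09,.002))
print([(round(x,3),int(n)) for x,n in zip(e,h) if n>15])
m=(z>.042)&(z<.066);print("block top",np.median(z[m]),m.sum())
E
python3 -m inch '[[[0.025,-0.003,0],0],[[0.05,-0.006,0.00],0],[[0.075,-0.009,0.005],0],[[0.1,-0.012,0.01],0],[[0.111,-0.0145,0.02],0]]' 1 40
python3 -m inch '[[[0,0,0],0],[[0,0,0],0],[[0,0,0],0],[[0,0,0],0],[[0,0,0],0]]'
python3 -c "
from h import *
print(totool([.531,.0795,.24]),env.get_state()['wrist_force'])"
```

```text
[(np.float64(0.023), 871), (np.float64(0.025), 3992), (np.float64(0.027), 312), (np.float64(0.055), 16), (np.float64(0.057), 1395), (np.float64(0.059), 1441), (np.float64(0.061), 16)]
block top 0.059016935343626314 2868
clock: 5.58
tcp_pos: [0.5288, 0.0824, 0.2496]
orientation: [-0.002, 0.781, 0.625, 0.003]
wrist_force: [-0.3, -1.0, -0.0]
finger_gap: 0.0258
clock: 6.0
tcp_pos: [0.5291, 0.0814, 0.2499]
orientation: [-0.002, 0.781, 0.624, 0.003]
wrist_force: [-0.4, -0.8, 1.0]
finger_gap: -0.0
(array([-0.0014,  0.0023,  0.0099]), np.float64(77.26)) [-0.37820365 -0.77601116  0.96467797]
```

```bash
cat > chk.py <<'E'
import sys
from workcell import env
s=env.get_state(); f=s["wrist_force"][2]
print("%.2f z=%.4f F=%.1f tau %s"%(s["clock"],s["tcp_pos"][2],f,s["tau"][1:4].round(1)))
sys.exit(f>float(sys.argv[1]))
E
python3 -m inch '[[[-0.001,0.002,0.004],0],[[-0.001,0.002,0.008],0],[[-0.001,0.002,0.012],0],[[-0.001,0.002,0.015],0],[[-0.001,0.002,0.015],0]]' >/dev/null; python3 chk.py 5 &&
python3 -m inch '[[[0,0,0.0005],0],[[0,0,0.001],0],[[0,0,0.0015],0],[[0,0,0.002],0],[[0,0,0.0025],0]]' >/dev/null && python3 chk.py 5 &&
python3 -m inch '[[[0,0,0.0005],0],[[0,0,0.001],0],[[0,0,0.0015],0],[[0,0,0.002],0],[[0,0,0.0025],0]]' >/dev/null && python3 chk.py 5 &&
python3 -m inch '[[[0,0,0.0005],0],[[0,0,0.001],0],[[0,0,0.0015],0],[[0,0,0.002],0],[[0,0,0.0025],0]]' >/dev/null && python3 chk.py 5 &&
python3 -m inch '[[[0,0,0.0005],0],[[0,0,0.001],0],[[0,0,0.0015],0],[[0,0,0.002],0],[[0,0,0.0025],0]]' >/dev/null && python3 chk.py 5
```

```text
6.42 z=0.2339 F=-0.7 tau [-43.9  30.1  -0.2]False
```

```bash
sed -i 's/sys.exit(\(.*\))$/sys.exit(int(\1))/' chk.py
python3 -m inch '[[[0,0,0.0005],0],[[0,0,0.001],0],[[0,0,0.0015],0],[[0,0,0.002],0],[[0,0,0.0025],0]]' >/dev/null && python3 chk.py 5 &&
python3 -m inch '[[[0,0,0.0005],0],[[0,0,0.001],0],[[0,0,0.0015],0],[[0,0,0.002],0],[[0,0,0.0025],0]]' >/dev/null && python3 chk.py 5 &&
python3 -m inch '[[[0,0,0.0005],0],[[0,0,0.001],0],[[0,0,0.0015],0],[[0,0,0.002],0],[[0,0,0.0025],0]]' >/dev/null && python3 chk.py 5 &&
python3 -m inch '[[[0,0,0.0005],0],[[0,0,0.001],0],[[0,0,0.0015],0],[[0,0,0.002],0],[[0,0,0.0025],0]]' >/dev/null && python3 chk.py 5
```

```text
6.83 z=0.2315 F=0.0 tau [-43.6  29.8   0. ]
7.25 z=0.2292 F=1.6 tau [-42.8  29.4  -0.2]
7.67 z=0.2267 F=0.2 tau [-42.9  29.4  -0.2]
8.08 z=0.2241 F=0.7 tau [-42.9  29.4  -0.2]
```

```bash

python3 -m inch '[[[0,0,0.0005],0],[[0,0,0.001],0],[[0,0,0.0015],0],[[0,0,0.002],0],[[0,0,0.0025],0]]' >/dev/null && python3 chk.py 5 &&
python3 -m inch '[[[0,0,0.0004],0],[[0,0,0.0008],0],[[0,0,0.0012],0],[[0,0,0.0016],0]]' >/dev/null && python3 chk.py 4.5 &&
python3 -m inch '[[[0,0,0.0003],0],[[0,0,0.0006],0],[[0,0,0.0009],0]]' >/dev/null && python3 chk.py 4.5 &&
python3 -m inch '[[[0,0,0.0003],0],[[0,0,0.0006],0],[[0,0,0.0009],0]]' >/dev/null && python3 chk.py 4.5 &&
python3 -m inch '[[[0,0,0.0003],0],[[0,0,0.0006],0],[[0,0,0.0009],0]]' >/dev/null && python3 chk.py 4.5 &&
python3 -m inch '[[[0,0,0.0003],0],[[0,0,0.0006],0],[[0,0,0.0009],0]]' >/dev/null && python3 chk.py 4.5 &&
python3 -m inch '[[[0,0,0.0003],0],[[0,0,0.0006],0],[[0,0,0.0009],0]]' >/dev/null && python3 chk.py 4.5 &&
python3 -m inch '[[[0,0,0.0003],0],[[0,0,0.0006],0],[[0,0,0.0009],0]]' >/dev/null && python3 chk.py 4.5
```

```text
8.50 z=0.2215 F=0.8 tau [-42.9  29.3  -0.2]
8.83 z=0.2199 F=0.6 tau [-42.9  29.3  -0.2]
9.08 z=0.2190 F=1.9 tau [-42.9  29.3  -0.2]
9.33 z=0.2180 F=1.1 tau [-42.9  29.3  -0.2]
9.58 z=0.2171 F=0.4 tau [-43.   29.3  -0.2]
9.83 z=0.2162 F=1.4 tau [-43.   29.3  -0.2]
10.08 z=0.2158 F=7.1 tau [-40.1  27.9  -0.9]
```

```bash
python3 -m inch '[[[0,0,0],0],[[0,0,0],0]]' >/dev/null; python3 chk.py 5;python3 -m inch '[[[0,0,0.0002],0],[[0,0,0.0002],0]]' >/dev/null; python3 chk.py 5
```

```text
10.25 z=0.2159 F=2.8 tau [-42.2  28.7  -0.2]
10.42 z=0.2159 F=3.4 tau [-41.7  28.6  -0.5]
```

The foot has met the block: z stops at 0.2159 while the force rises. Now I back off and return to the post.

```bash
python3 -m inch '[[[0,0,-0.003],0],[[0,0,-0.015],0],[[0,0,-0.035],0],[[0,0,-0.058],0],[[0,0,-0.058],0]]'
python3 -m inch '[[[-0.025,0.003,0],0],[[-0.05,0.006,0],0],[[-0.075,0.009,0],0],[[-0.1,0.012,0],0],[[-0.11,0.0125,0],0]]' 0
python3 -m inch '[[[0,0,0],0],[[0,0,0],0],[[0,0,0],0]]' 0
python3 - <<'E'
from h import *
print(totool([.5195,-.031,.171]))
c=cam("wrist"); save(c,"7"); P=cloud(c); I=c["image"]; r=red(c)&(P[...,2]>.19)
if r.sum(): print("post",P[r].mean(0),r.sum())
k=(I.max(-1)<70)&(P[...,2]>.207)&(P[...,2]<.24)
n,l,st,ce=cv2.connectedComponentsWithStats(k.astype(np.uint8))
for i in range(1,n):
    if st[i,4]>100: Q=P[l==i];print("dark",st[i],ce[i],Q.min(0).round(4),Q.max(0).round(4),Q.mean(0).round(4))
E
```

```text
clock: 10.83
tcp_pos: [0.5322, 0.0797, 0.2779]
orientation: [0.0, 0.781, 0.624, 0.005]
wrist_force: [0.7, 0.8, 0.5]
finger_gap: -0.0001
clock: 11.25
tcp_pos: [0.52, -0.0327, 0.2765]
orientation: [0.001, 0.782, 0.623, 0.005]
wrist_force: [0.3, -0.6, -0.3]
finger_gap: 0.0604
clock: 11.5
tcp_pos: [0.52, -0.032, 0.2763]
orientation: [0.0, 0.782, 0.624, 0.005]
wrist_force: [-0.4, 0.2, 0.3]
finger_gap: 0.0856
(array([ 1.000e-04, -1.400e-03,  1.053e-01]), np.float64(77.15))
post [ 0.52026801 -0.0311961   0.20655114] 240
dark [ 234    7   55   61 2581] [261.43626501  37.12165827] [0.5156 0.0643 0.2072] [0.5469 0.096  0.2174] [0.5313 0.0795 0.2141]
```

View pics/7.png

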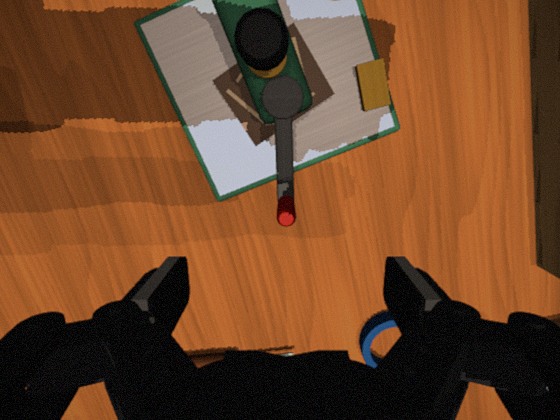

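The knob is now lower at (261,37), top about 0.2145. The block at (255,110) hasn't moved and the post is at (286,212). Next I regrip it and check the geometry.

```bash
python3 -m inch '[[[0,-0.001,0.025],0],[[0,-0.001,0.05],0],[[0,-0.001,0.075],0],[[0,-0.001,0.1],0],[[0,-0.001,0.105],0]]' 0
python3 -m inch '[[[0,0,0],0],[[0,0,0],0],[[0,0,0],0],[[0,0,0],0],[[0,0,0],0]]' 1 40
python3 -m inch '[[[0,0,0],0],[[0,0,0],0],[[0,0,0],0],[[0,0,0],0]]'
python3 -m inch '[[[0.0002,-0.0057,0],4],[[0.0008,-0.0113,0],8],[[0.0018,-0.0169,0],12],[[0.0032,-0.0225,0],16],[[0.0049,-0.0279,0],20]]'
python3 -m inch '[[[0.0002,-0.0057,0],4],[[0.0008,-0.0113,0],8],[[0.0018,-0.0169,0],12],[[0.0032,-0.0225,0],16],[[0.0049,-0.0279,0],20]]'
python3 -m inch '[[[0.0001,-0.0043,0],3],[[0.0004,-0.0085,0],6],[[0.001,-0.0127,0],9],[[0.0018,-0.0169,0],12],[[0.0028,-0.0211,0],15]]'
python3 - <<'E'
from h import *
print(totool([.537,.0475,.17]),env.get_state()["joint_pos"])
E
```

```text
clock: 11.97
tcp_pos: [0.5175, -0.0291, 0.1674]
orientation: [-0.002, 0.781, 0.625, 0.003]
wrist_force: [-0.9, 0.4, 0.4]
finger_gap: 0.0855
clock: 12.38
tcp_pos: [0.5185, -0.0292, 0.1688]
orientation: [-0.001, 0.781, 0.625, 0.004]
wrist_force: [-1.3, 0.5, 1.1]
finger_gap: 0.0254
clock: 12.72
tcp_pos: [0.519, -0.0295, 0.1695]
orientation: [-0.001, 0.781, 0.625, 0.004]
wrist_force: [-0.5, -1.1, 2.4]
finger_gap: 0.0126
clock: 13.13
tcp_pos: [0.4932, -0.0188, 0.1695]
orientation: [-0.001, 0.878, 0.478, 0.005]
wrist_force: [1.9, 0.0, -0.5]
finger_gap: 0.0129
clock: 13.55
tcp_pos: [0.4727, 0.0002, 0.1696]
orientation: [-0.001, 0.949, 0.316, 0.005]
wrist_force: [1.7, -0.8, -1.1]
finger_gap: 0.0131
clock: 13.97
tcp_pos: [0.4624, 0.0183, 0.1696]
orientation: [-0.001, 0.982, 0.188, 0.005]
wrist_force: [2.0, -1.4, -1.5]
finger_gap: 0.013
(array([0.0801, 0.0004, 0.0003]), np.float64(21.68)) [-0.13756525  0.12077897 -0.35378853  1.08840601  0.00499269  2.62574178]
```

```bash
cat > ck2.py <<'E'
from h import *
s=env.get_state();q=s["orientation"];R=Rn.from_quat([q[1],q[2],q[3],q[0]]).as_matrix()
p=s["tcp_pos"]; print("Ftool",(R.T@s["wrist_force"]).round(1),"yaw",totool(p)[1],"lever yaw",np.degrees(np.arctan2(.0475-p[1],.537-p[0])).round(2),"Mz",s["ft_torque"][2].round(2))
E
python3 -m inch '[[[0.0001,-0.0028,0],2],[[0.0002,-0.0057,0],4],[[0.0003,-0.0071,0],5],[[0.0003,-0.0071,0],5]]' >/dev/null; python3 ck2.py
python3 -m inch '[[[0,-0.0014,0],1],[[0,-0.0028,0],2],[[0,-0.0028,0],2]]' >/dev/null; python3 ck2.py
```

```text
Ftool [-0.4  1.7  0.7] yaw 16.67 lever yaw 16.46 Mz -0.03
Ftool [0.7 1.8 0.8] yaw 14.62 lever yaw 14.48 Mz -0.05
```

```bash

python3 -m inch '[[[0,-0.0014,0],1],[[0,-0.0014,0],1],[[0,-0.0014,0],1]]' >/dev/null; python3 ck2.py
python3 -m inch '[[[0,-0.0014,0],1],[[0,-0.0014,0],1],[[0,-0.0014,0],1]]' >/dev/null; python3 ck2.py
```

```text
Ftool [0.8 2.4 1. ] yaw 13.62 lever yaw 13.46 Mz 0.03
Ftool [0.5 2.4 1.7] yaw 12.62 lever yaw 12.41 Mz 0.02
```

```bash

python3 -m inch '[[[0,-0.0014,0],1],[[0,-0.0014,0],1],[[0,-0.0014,0],1]]' >/dev/null; python3 ck2.py
python3 -m inch '[[[0,-0.0014,0],1],[[0,-0.0014,0],1],[[0,-0.0014,0],1]]' >/dev/null; python3 ck2.py
python3 -c "
from h import *
print(env.get_state()['joint_pos'][5]); c=cam('wrist'); save(c,'8')"
```

```text
Ftool [-0.6  7.   1.5] yaw 11.57 lever yaw 12.35 Mz 0.16
Ftool [-0.6  9.1  1.1] yaw 10.53 lever yaw 12.4 Mz 0.31
2.8503234431715327
```

View pics/8.png

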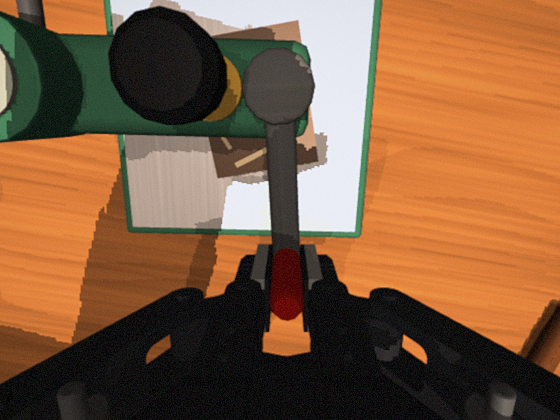

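The lever is hard over: it stays at 12.4° while the force rises to 9 N. The picture shows the post still in the pads at (287,285) and the knob seated low. Release and retreat.

```bash
python3 -m inch '[[[0,0,0],-1],[[0,0,0],-1]]' >/dev/null; python3 ck2.py
python3 -m inch '[[[0,0,0],0],[[0,0,0],0],[[0,0,0],0],[[0,0,0],0],[[0,0,0],0]]' 0
python3 -m inch '[[[0,0,-0.03],0],[[0,0,-0.06],0],[[0,0,-0.09],0],[[0,0,-0.12],0],[[0,0,-0.12],0]]' 0
python3 - <<'E'
from h import *
c=cam("wrist"); save(c,"9"); P=cloud(c); I=c["image"]; r=red(c)&(P[...,2]>.19)
print("post",P[r].mean(0),r.sum())
p=P[r].mean(0); print("lever yaw",np.degrees(np.arctan2(.0475-p[1],.537-p[0])))
k=(I.max(-1)<70)&(P[...,2]>.207)&(P[...,2]<.24)
n,l,st,ce=cv2.connectedComponentsWithStats(k.astype(np.uint8))
for i in range(1,n):
    if st[i,4]>100: Q=P[l==i];print("dark",st[i],ce[i],Q.mean(0).round(4))
b=cam("scene"); cv2.imwrite("pics/10.png",cv2.resize(b["image"][110:290,200:380,::-1],None,fx=3.3,fy=3.3,interpolation=cv2.INTER_CUBIC))
E
```

```text
Ftool [-0.2  3.7  2.2] yaw 11.55 lever yaw 12.48 Mz 0.17
clock: 16.18
tcp_pos: [0.4585, 0.0304, 0.1696]
orientation: [0.002, 0.995, 0.101, 0.004]
wrist_force: [-0.6, 0.1, 0.2]
finger_gap: 0.0724
clock: 16.6
tcp_pos: [0.4598, 0.0308, 0.2954]
orientation: [0.003, 0.995, 0.101, 0.009]
wrist_force: [1.4, -0.5, 1.1]
finger_gap: 0.0854
post [0.45891973 0.0281812  0.20890622] 280
lever yaw 13.89715666219628
dark [ 212   74   47   50 1856] [234.83243534  98.40732759] [0.5312 0.0793 0.2141]
```

View pics/9.png

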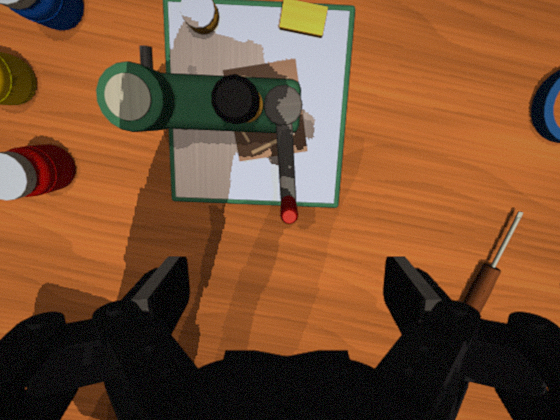

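View pics/10.png

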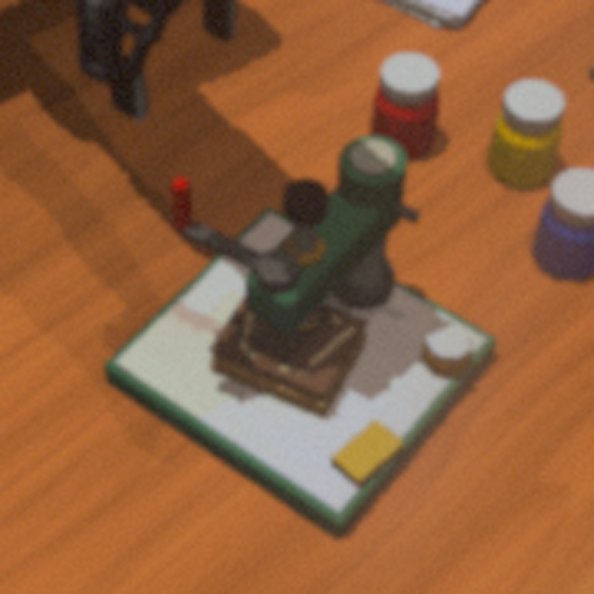

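Picture 9 shows the post at (288,213), near the robot side and so locked, and the knob at (235,98) at the same height as before locking. Picture 10 shows the block, tin and spacer undisturbed. Handing in.

```bash
python3 -c "
from workcell import env
print(env.hand_in())"
```

```text
the job is handed in; nothing more can be done
None
```

The depth stop is set to the block and locked, and I handed the job in at about 17 s of the 64 s allowed. I swung the lever about 60° loose and pushed the rod down at about 4–6 mm/s. I then swung the lever back to its end stop, released it and backed off.

- **Touching the block:** the knob stopped at z = 0.2159 m with about 7 N at most on the wrist sensor, read between moves. That puts the foot at about 0.060 m, against a block top measured at 0.059 m.
- **Locked:** the lever met its end stop about 4° past where it started, at about 9 N. After release the camera gave its angle as 13.9° instead of the 12.4° read from the gripper. I put this down to the camera seeing only one side of the post.
- **Rod held:** the knob's height measured the same before and after locking (0.2141 m).
- **Nothing disturbed:** the last pictures show the block, jars, tin, spacer and gouge in place. The brayer was not in them and the tape only partly; the arm stayed well clear of both.

I could not see the foot itself under the head, so its contact is inferred from the force and the heights.

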